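Rebuild the sample-spinner stack and seat its keyed clamp cap

ROBOT

A 7-joint arm with a two-finger parallel gripper is mounted at the origin on the work surface. World frame = base frame: x ahead of the robot, y to its left, z up, the work surface at z = 0. Lengths are in m, angles in rad, forces in N, time in s.
With the tool pointing down it reaches from about 0.4 to 0.75 m from the base axis. Payload 19.5 kg.
Tool frame: the origin (TCP) lies midway between the tips of the shut fingers; the grasp point (between the pads) lies 19 mm behind it (hold_point_z is the distance from the TCP to the grasp point, in m); z points along the fingers, y is the direction in which the jaws open and shut (so a half turn about z gives the same grasp; the last joint's range is limited). The gripper opens to 85 mm and grips with 20 to 120 N. Pads are 22 mm wide; open, the fingers measure 114 mm over their backs; the gripper's body (76 mm by 85 mm) begins 54 mm behind the grasp point. The pads swing forward as they close: fully open they stand 13 mm farther back than shut.
Start: joints at [-1.311, 0.707, -0.028, 1.485, 0.022, 0.951, -0.075], TCP at [0.171, 0.549, 0.196] pointing down, gripper open.
Joint ranges: [-2.71, 2.71], [-0.32, 2.16], [-1.57, 1.52], [0, 2.45], [-1.46, 4.6], [0, 2.02], [-2.83, 2.83]. Speed limits (rad/s): [1.89, 1.89, 2.57, 2.57, 3.01, 3.01, 3.01].

INTERFACE

Orientations are given as a unit quaternion [w, x, y, z].
In Python, from plant import get_state, capture, get_calibration, job_done, outline_of, place_of, hold_point_z gives the robot as it stands. The module is installed in compiled form; this text tells all that it offers.
- The arm moves only by the tool drive_tool, never from a script. Its argument "rows" is a list that holds one entry, the list of rows, each a list of 5 numbers: the finger opening in mm, from 0 to 85.4, then the shift along the world's x, y, z in mm, then the turn about the world's z in rad. In form: [[[fingers, dx, dy, dz, turn], ...]]. A call has 1 to 12 rows; each row shifts and turns the commanded pose from where the row before left it; what a row does not reach is not made up. A row lasts 1/8 s, in which the tool goes at most 62.5 mm and 10.7 degrees, less where a joint would pass 70% of its speed; a pose out of reach is approached as far as the arm can. A call is refused whole if a number of a shift passes 62.5 or a number of a turn 0.188, either way. A call with a gripper value outside its range is refused whole. The fingers move at their own pace and stop on an object; "newtons" is the grip in N (left out, the last holds). Time passes only in rows, so rows that do not move let the fingers close. It gives the time, the measured TCP pose, the force and the opening at its end, in the units of the state.
- get_state(): the state, without advancing time (a new reading comes with each control period).
- capture(name): name is "scene" or "top"; returns the picture (400x640x3 uint8, red, green, blue); there is no depth.
- get_calibration(name): a dict with "vfov" (degrees; the focal length in pixels is half the picture's height over the tangent of half this angle, whatever the lens; pixels are square), "cx", "cy" (the principal point, pixels), "k1" (the pictures are not rectified: a ray, as slopes to the right and down, at radius r is drawn at 1 + k1 r^2 times it, then the intrinsics apply), "world_from_camera" (4x4, takes a point from camera to world coordinates). Camera axes: x right, y up, looking along -z (the intrinsics and any distortion apply to the point x, -y, -z); pixel columns grow to the right and rows downward; lengths in m; the calibration is good to about 2 mm. A picture is of the moment at which its call begins. get_calibration takes no time and is no camera call.
- job_done(): hands the job in, once; it reports no verdict.
Trained networks look in the newest picture that a camera, given by its name, has taken for a name from the list of things; names that differ only in an ending like _2 or _b are one class to them, and where a whole thing is asked for, a point or a joint stands for the part that bears it (a point fixed in the world has none). Each returns a list of dicts, best first, with "conf" (0 to 1); they miss things now and then, are a little off and sometimes report something else, mostly with a low value. They report only what shows in the picture. A call takes as long as a camera call. They do not tell look-alikes from the thing itself.
- outline_of(query, camera): "pixels" (400x640 bool, what is visible of it).
- place_of(query, camera): "position" ([x, y, z] in m, in the coordinates of the camera as it stood for that picture, good to about 4 mm: a listed point, or the origin of a listed thing).
The state is a dict: "clock": time; "joints": joint angles; "qvel": joint speeds; "joint_torque": joint torques, N m; "tool_pos": TCP position; "tcp_rot": TCP orientation; "contact_force": force on the tool from outside, world axes, zero at the start; "wrist_torque": the same for the moment, N m; "gripper_width": opening from 0.0 (shut) to 1.0 (fully open).
Only numpy, scipy, OpenCV 4.12 (cv2) and the standard library are available. Lean on these libraries where they do the work, as an engineer would, in place of code of your own. Each camera call takes 0.05 s, during which the arm holds its last target.

TASK

Rebuild the stack on the bench spinner's upright spindle: the blue carrier disc first, then the steel spacer ring, then the orange clamp cap, each the same way up as it lies now. The spindle's flat key has stopped at an unknown angle, so rest the cap on it with light pressure, turn it until its slot drops over the key, and leave it sitting flat on the spacer. Be gentle with the spindle's bearing and leave the dark bottle and the mortar alone.

Things in the scene. Friction and masses are not known exactly. Their poses are not given: they have to be found in the camera images.
- spinner: The spinner: a fixed white box 170 x 170 x 52 mm with a small green display on its front (-x) side. Origin: centre of its underside on the table; z up. In the middle of its top, on the origin's z axis, stands a steel spindle with a flat aluminium flange at its foot. The bearing is spoilt by any push on the spinner, flange or spindle above 25 N.
- spindle_seat (a point): Middle of the spindle's flange (84 mm across), top face 60 mm above the table, where the carrier lies down. The spindle, 20 mm in diameter, rises from here to its shoulder 109 mm above the table. Flange and spindle float as one on a spring: they give way from 1 to 4 N of push, then 1 mm more for each 2 N, to a hard stop at 6 mm (about 15 N).
- key_top (a point): Middle of the top of the key, 123 mm above the table. The key is a flat upright blade on the spindle's shoulder, 20 mm long, 6 mm thick, 14 mm high. Its length points along an unmeasured angle within 0.70 rad either way of the spinner's x axis (this point's axes are the spinner's and do not show it). It does not turn under torque below 2 N m.
- carrier: Blue carrier: a flat disc 90 mm across and 6 mm thick with a round hub on top 40 mm across; 26 mm high in all, with a through bore 25 mm wide; 0.15 kg. Origin: centre of its underside, z up. Grasp it by the hub. It goes on first, disc down on the spindle's flange (origin then 60 mm above the table).
- spacer: Steel spacer ring, 40 mm outside, bore 25 mm, 20 mm high, 0.10 kg. Origin: centre of its underside, z up. It goes second, on the carrier's hub (origin then 86 mm above the table).
- cap: Orange clamp cap: a round flange 60 mm across, 8 mm thick, with a square grip 40 x 40 mm, 18 mm high, on top (flats face its own x and y; 26 mm high in all); about 0.12 kg. Origin: centre of its underside, z up. The flange's round bore, 25 mm wide and 8 mm deep from below, fits loosely over the key. Fully home its origin is 106 mm above the table.
- cap_slot (a point): Middle of the slot's mouth on top of the cap's grip, 26 mm above the underside. The slot, 24 mm long along the cap's x axis and 9.4 mm wide, runs from here down to the bore. With slot and key out of line the cap rests on the key, its origin 115 mm above the table; in line within about 0.1 rad, either way round, it can go down 9 mm onto the spacer.
- brown_bottle: Bystander: dark bottle with a green cap, 68 mm across, 150 mm high, origin at its base. Leave it alone.
- mortar: Bystander: white bowl-shaped mortar, 110 mm across, 60 mm high, origin at its base. Leave it alone.
Things that resemble listed ones, but are neither listed nor needed, are in the scene too. Of the things that look like the spacer, take the one that is farthest to the robot's left at the start.

How it is judged:
On the way, in this order (a step that is already met when the one before it is completed fails the run):
1. the blue carrier lies flat on the spindle's flange around the spindle (z of carrier in the frame of spinner between 0.057 and 0.063 m and horizontal distance between carrier and spinner below 0.005 m and angle between carrier's own z axis and vertical below 0.08 rad), for 0.2 s.
2. the spacer sits flat on the carrier's hub around the spindle (all of step 1 and z of spacer in the frame of spinner between 0.083 and 0.089 m and horizontal distance between spacer and spinner below 0.005 m and angle between spacer's own z axis and vertical below 0.08 rad), for 0.2 s.
3. the cap has dropped over the key onto the spacer (all of step 2 and z of cap in the frame of spinner between 0.103 and 0.109 m and horizontal distance between cap and spinner below 0.005 m and angle between cap's own z axis and vertical below 0.08 rad), for 0.2 s.
At the end, for the whole second after the job is handed in: Carrier, spacer and cap are stacked upright on the spindle in that order: origins 60, 86 and 106 mm (each within 3 mm) above the spinner's underside, within 5 mm of its axis, tilted less than 0.08 rad, at rest (below 0.02 m/s) (all of step 3 and linear speed of each of carrier, spacer, cap below 0.02 m/s); the robot touches nothing.
It fails at once if the spinner or its spindle is pushed with more than 25 N (contact force between spinner and anything else above 25 N).
It fails at once if the dark bottle or the mortar is moved by more than 30 mm or tipped (distance of any of brown_bottle, mortar from where it was at the start of the episode above 0.03 m or angle between any of brown_bottle, mortar's own z axis and vertical above 0.4 rad).
It also fails if it takes over 72 s, if anything falls off the work surface, if the arm or the gripper's body presses on something with over 40 N, if the wrist force passes 120 N, or if a joint passes its speed limit or range.

## Working session

There is one attempt and no reset: what is moved stays moved. The work goes in short steps, Python scripts to look and compute and a tool call to move; the robot and the scene stay as the last step left them, time stands still between calls to the robot, and variables do not carry over. Pictures are saved under pics/ and viewed, and the job is handed in when it is done.

Besides the shell and the picture viewer there is one more tool, called after "Emit:" by a JSON object that holds its "op" and its "data", one argument or row to a line. drive_tool: Moves the arm, as the interface text tells. Its arguments: {"type":"object","properties":{"rows":{"type":"array"},"newtons":{"type":"number"}},"required":["rows"]}

```bash
mkdir -p pics
cat > h.py <<'E'
import numpy as np, cv2
from plant import *
def save(n,f):
    im=capture(n); cv2.imwrite('pics/'+f,im[:,:,::-1]); return im
def w(cal,p):
    return (np.array(cal["world_from_camera"])@np.append(p,1))[:3]
def K(c):
    f=200/np.tan(np.radians(c["vfov"])/2); return f
def ray(c,u,v):
    f=K(c); x=(u-c["cx"])/f; y=(v-c["cy"])/f
    xd=np.hypot(x,y); r=xd
    for _ in range(30): r=xd/(1+c["k1"]*r*r)
    s=r/xd if xd>0 else 1
    M=np.array(c["world_from_camera"]); d=M[:3,:3]@np.array([x*s,-y*s,-1]); return M[:3,3],d
def atz(c,u,v,z):
    o,d=ray(c,u,v); return o+d*(z-o[2])/d[2]
def proj(c,p):
    M=np.linalg.inv(np.array(c["world_from_camera"])); q=(M@np.append(p,1))[:3]
    x=q[0]/-q[2]; y=-q[1]/-q[2]; s=1+c["k1"]*(x*x+y*y); f=K(c)
    return np.array([c["cx"]+f*x*s,c["cy"]+f*y*s])
E
python3 - <<'E'
from h import *
np.set_printoptions(precision=4,suppress=True)
for n in ("scene","top"):
    save(n,n+"0.png"); c=get_calibration(n); print(n,c)
    for q in ("spindle_seat","key_top","carrier","spacer","cap","cap_slot","brown_bottle","mortar"):
        for r in place_of(q,n)[:5]: print(q,round(r["conf"],2),w(c,r["position"]))
print(get_state(),hold_point_z)
E
```

```text
scene {'vfov': 53.99631361271787, 'cx': 318.0463558679594, 'cy': 197.2019380832052, 'k1': 0.019582269927575797, 'world_from_camera': array([[-0.8051, -0.5144,  0.2953,  0.7916],
       [ 0.593 , -0.6888,  0.4169,  0.3843],
       [-0.011 ,  0.5108,  0.8596,  1.0021],
       [ 0.    ,  0.    ,  0.    ,  1.    ]])}
spindle_seat 0.84 [ 0.5329 -0.0281  0.0618]
carrier 0.76 [ 0.5365 -0.2999  0.0021]
carrier 0.59 [ 0.6635 -0.3412 -0.0003]
spacer 0.67 [ 0.4377  0.2949 -0.0032]
spacer 0.59 [0.3894 0.2262 0.0038]
spacer 0.54 [0.491  0.1805 0.0021]
cap 0.85 [0.6146 0.2429 0.0011]
cap 0.46 [0.6163 0.2502 0.0286]
cap_slot 0.83 [0.6144 0.2494 0.0279]
cap_slot 0.17 [ 0.4398  0.2988 -0.0014]
brown_bottle 0.58 [ 0.6615 -0.3389 -0.0014]
mortar 0.72 [ 0.3096 -0.3857  0.001 ]
top {'vfov': 49.71628847757155, 'cx': 326.9326467141284, 'cy': 206.65465357718864, 'k1': -0.11185442921539326, 'world_from_camera': array([[ 0.0028,  0.9908, -0.1353,  0.3164],
       [-0.9999,  0.0006, -0.0158, -0.0791],
       [-0.0155,  0.1353,  0.9907,  1.3405],
       [ 0.    ,  0.    ,  0.    ,  1.    ]])}
spindle_seat 0.68 
[... 231 characters left out ...]
8  0.2432 -0.0007]
cap_slot 0.69 [0.6155 0.2448 0.0241]
brown_bottle 0.87 [ 0.6613 -0.3394  0.0005]
mortar 0.62 [ 0.3103 -0.388   0.001 ]
mortar 0.58 [0.613  0.2499 0.0236]
{'clock': 0.9, 'joints': array([-1.3107,  0.7065, -0.0276,  1.4846,  0.022 ,  0.9509, -0.0755]), 'qvel': array([-0.0005,  0.0008, -0.0016,  0.0016,  0.    , -0.0017, -0.0007]), 'joint_torque': array([  0.0019, -88.2995,   1.2341, -23.6392,   0.0169,   0.0017,
        -0.    ]), 'tool_pos': array([0.1709, 0.549 , 0.1963]), 'tcp_rot': array([-0.    ,  0.1503,  0.9886, -0.    ]), 'contact_force': array([ 0.5866, -0.1628,  0.5227]), 'wrist_torque': array([ 0.0427,  0.0117, -0.    ]), 'gripper_width': 1.001071839507015} 0.0187
```

View pics/scene0.png

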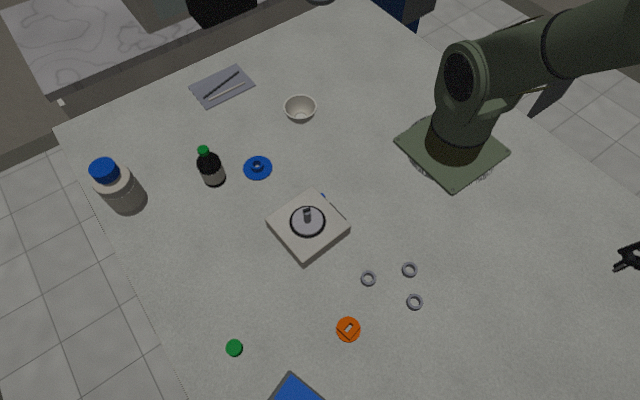

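View pics/top0.png

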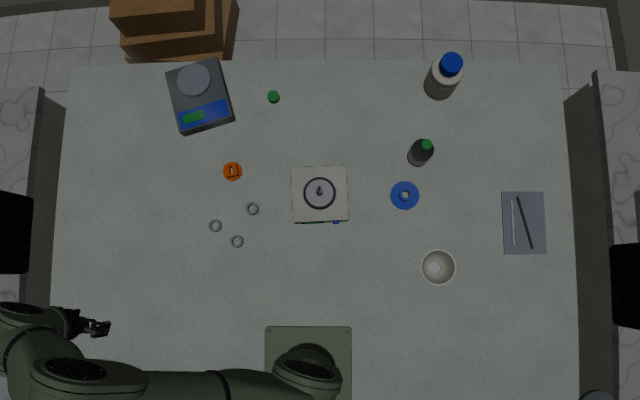

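Run:
```python
from h import *
T=cv2.imread('pics/top0.png');S=cv2.imread('pics/scene0.png')
def cr(im,u,v,r=32):
    a=im[v-r:v+r,u-r:u+r]; a=cv2.resize(a,(260,260),interpolation=cv2.INTER_CUBIC); return np.clip(a.astype(float)*1.8,0,255).astype(np.uint8)
a=np.hstack([cr(T,319,192),cr(T,232,171),cr(T,404,195)])
b=np.hstack([cr(S,308,220),cr(S,348,329),cr(S,257,168)])
cv2.imwrite('pics/z1.png',np.vstack([a,b]))
```

```text
(no output)
```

View pics/z1.png

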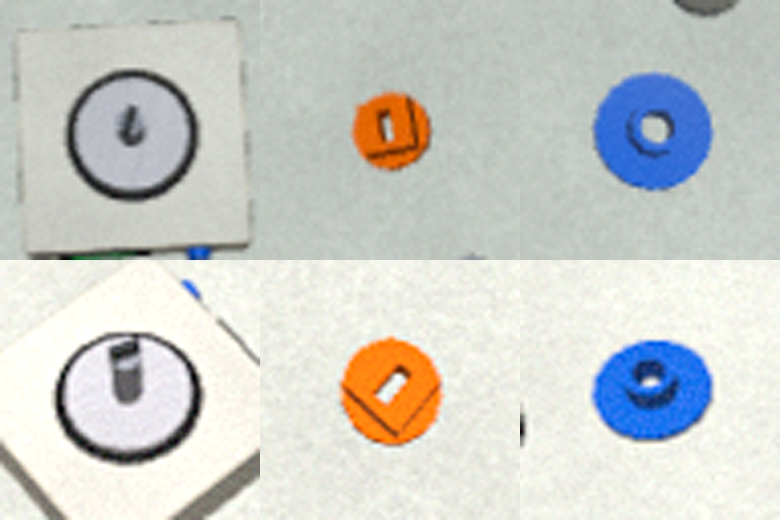

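```bash
cat > fit.py <<'E'
from h import *
from scipy.optimize import least_squares
def circ(x,y,z,r,n=60):
    t=np.linspace(0,2*np.pi,n,endpoint=False); return np.c_[x+r*np.cos(t),y+r*np.sin(t),np.full(n,z)]
def sil(c,x,y,parts):
    im=np.zeros((400,640),np.uint8)
    for r,z0,z1 in parts:
        P=np.array([proj(c,p) for p in np.vstack([circ(x,y,z0,r),circ(x,y,z1,r)])],np.float32)
        h=cv2.convexHull(P); cv2.fillConvexPoly(im,np.round(h*256).astype(np.int32),1,shift=8)
    return im
def cen(c,x,y,parts): 
    # antialias-free: use polygon moments of the largest silhouette via upsample
    P=[]
    for r,z0,z1 in parts:
        P.append(np.array([proj(c,p) for p in np.vstack([circ(x,y,z0,r),circ(x,y,z1,r)])],np.float32))
    lo=np.min(np.vstack(P),0)-4; im=np.zeros((800,800),np.uint8)
    for p in P: cv2.fillConvexPoly(im,np.round(((cv2.convexHull(p)[:,0]-lo)*10)*16).astype(np.int32),1,shift=4)
    m=cv2.moments(im,True); return np.array([m['m10'],m['m01']])/m['m00']/10+lo, m['m00']/100
def fit(c,mask,x,y,parts):
    m=cv2.moments(mask.astype(np.uint8),True); t=np.array([m['m10'],m['m01']])/m['m00']
    for _ in range(5):
        g,A=cen(c,x,y,parts); J=np.c_[cen(c,x+.01,y,parts)[0]-g,cen(c,x,y+.01,parts)[0]-g]/.01
        d=np.linalg.solve(J,t-g); x+=d[0];y+=d[1]
    return x,y,A,m['m00']
def comp(mask,u,v,R=25):
    m=mask.astype(np.uint8).copy(); k=np.zeros_like(m); u,v=int(u),int(v); k[max(v-R,0):v+R,max(u-R,0):u+R]=1; m*=k
    n,l,s,_=cv2.connectedComponentsWithStats(m); 
    if n<2: return m
    i=1+np.argmax(s[1:,4]); m=(l==i).astype(np.uint8)
    cs,_=cv2.findContours(m,cv2.RETR_EXTERNAL,cv2.CHAIN_APPROX_NONE); cv2.drawContours(m,cs,-1,1,-1); return m
E
python3 - <<'E'
from fit import *
for n in("scene","top"):
    c=get_calibration(n); im=cv2.imread(f'pics/{n}0.png'); hsv=cv2.cvtColor(im,cv2.COLOR_BGR2HSV)
    H,S,V=[hsv[...,i].astype(int) for i in range(3)]
    blue=(H>95)&(H<125)&(S>120); org=(H<20)&(S>150)
    u,v=proj(c,[.536,-.302,.0]); print(n,'carrier',fit(c,comp(blue,u,v),.536,-.302,[(.045,0,.006),(.02,0,.026)]))
    u,v=proj(c,[.616,.243,.0]); print('cap',fit(c,comp(org,u,v),.616,.243,[(.03,0,.008)]),fit(c,comp(org,u,v),.616,.243,[(.03,0,.008),(.023,0,.026)]))
    # rings
    for q in ((.4398,.295),(.391,.2255),(.494,.177)):
        u,v=proj(c,[*q,.01]); bg=np.median(im[int(v)-15:int(v)+15,int(u)-15:int(u)+15].reshape(-1,3),0)
        d=np.abs(im.astype(int)-bg).sum(2)>40
        print('ring',fit(c,comp(d,u,v,15),*q,[(.02,0,.02)]))
    u,v=proj(c,[.535,-.031,.06]);u,v=int(u),int(v)
    print('uv',u,v); print(V[v,u-30:u+30]); print(V[v-30:v+30,u])
    dark=(V<70)
    m=comp(dark,u,v,26); fl=m  # filled outer of dark ring
    print('darkring area',fl.sum())
    cv2.imwrite(f'pics/d_{n}.png',cv2.resize((dark[v-32:v+32,u-32:u+32]*255).astype(np.uint8),(384,384),interpolation=0))
E
```

```text
scene carrier (np.float64(0.5356924292790236), np.float64(-0.3000495414891746), 577.98, 545.0)
cap (np.float64(0.613495605415022), np.float64(0.2471652853711751), 505.91, 486.0) (np.float64(0.613495605415022), np.float64(0.2471652853711751), 505.91, 486.0)
ring (np.float64(0.438881507670454), np.float64(0.2957688416252633), 246.15, 239.0)
ring (np.float64(0.39026783668829534), np.float64(0.2255585100857072), 223.57, 217.0)
ring (np.float64(0.4930667605821487), np.float64(0.17940367339725413), 222.16, 216.0)
uv 307 220
[149 144 145 145 145 147 145 145 145 147 144 136  90  17  53 117 141 138
 137 131 134 133 132 135 136 141 117  67  53  57  57  55  50  68 117 133
 134 131 133 134 135 135 135 132 135 121  60  19  58 121 145 140 138 142
 141 141 135 141 135 138]
[143 143 143 141 141 141 143 145 146 145 144 146 149 148 148 126  74 119
  51  45  26  43  87 118 108  61  59  54  58  56  57  58  59  93 137 137
 133 134 133 138 131 130 134 127 101  59  27  30  90 145 142 143 143 139
 141 139 140 139 139 142]
darkring area 190
top carrier (np.float64(0.5364370743547392), np.float64(-0.300988814
[... 262 characters left out ...]
9, 146.0)
ring (np.float64(0.3905183086645433), np.float64(0.22205912033529718), 149.55, 146.0)
ring (np.float64(0.49323864543597384), np.float64(0.1760985427787497), 146.68, 147.0)
uv 317 192
[112 112 113 110 108 111 117 118 115 115 116 118 117 115 114 104  65  22
  70 100 108 109 109 108 109 109 110 109  93  62  35  32  75  78  57  74
 102 111 112 112 112 110 110 109 111 111  76  27  56 104 120 121 118 117
 119 119 119 119 120 116]
[109 111 113 111 112 114 115 116 116 117 114 117 117 117 117  60  27  74
 104 108 110 109 111 107 106  91  74  71  57  56  35  33  52  81 109 111
 111 112 110 110 111 110 112 111  75  33  21  73 109 114 112 114 113 112
 115 114 114 111 106  53]
darkring area 831
```

```bash
cat > flange.py <<'E'
from fit import *
from scipy.ndimage import map_coordinates
def flange(n,f,x0=.535,y0=-.031,z=.06,R=.042):
    c=get_calibration(n); im=cv2.imread('pics/'+f); g=cv2.cvtColor(im,cv2.COLOR_BGR2GRAY).astype(float)
    rs=np.arange(.032,.048,.0003); x,y=x0,y0
    for it in range(4):
        A=[];b=[]
        for t in np.linspace(0,2*np.pi,120,endpoint=False):
            P=np.array([proj(c,[x+r*np.cos(t),y+r*np.sin(t),z]) for r in rs])
            v=map_coordinates(g,[P[:,1],P[:,0]],order=1)
            hi=np.median(v[:12]); lo=v.min()
            if hi<85 or hi-lo<40: continue
            th=(hi+lo)/2; i=np.argmax(v<th); 
            if i<3: continue
            r=rs[i-1]+(v[i-1]-th)/(v[i-1]-v[i])*.0003
            A.append([np.cos(t),np.sin(t),1]);b.append(r)
        A=np.array(A);b=np.array(b); s=least_squares(lambda p:(A@p-b)*1e3,[0,0,.042],loss='soft_l1').x
        x+=s[0];y+=s[1]
    return x,y,s[2],len(b),np.std(A@s-b)
if __name__=="__main__":
    for n in("scene","top"): print(n,flange(n,f'{n}0.png'))
    for n in("scene","top"):
        c=get_calibration(n)
        im=cv2.imread(f'pics/{n}0.png'); 
        u,v=proj(c,[.535,-.031,.09]).astype(int)
        a=cv2.resize(im[v-16:v+16,u-16:u+16],(384,384),interpolation=cv2.INTER_CUBIC); a=np.clip(a*1.6,0,255).astype(np.uint8)
        cv2.imwrite(f'pics/k_{n}.png',a); print(u,v)
    A=cv2.imread('pics/k_scene.png');B=cv2.imread('pics/k_top.png');cv2.imwrite('pics/k2.png',np.hstack([A,B]))
E
python3 flange.py
```

```text
scene (np.float64(0.5345802995431259), np.float64(-0.032318971167542294), np.float64(0.04246323657803998), 107, np.float64(0.00030125006959022055))
top (np.float64(0.534323345050633), np.float64(-0.034789603184768765), np.float64(0.04208965590068995), 120, np.float64(0.00027626968415564944))
306 215
317 190
```

View pics/k2.png

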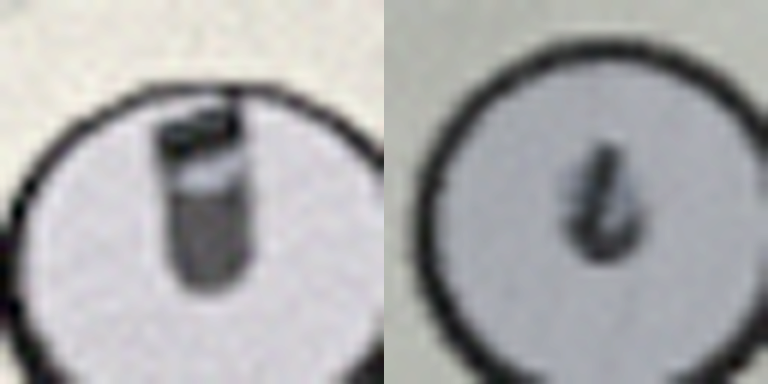

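Run:
```python
from h import *
for n,(x,y),o in(("scene",(.5346,-.0323),(290,199)),("top",(.5343,-.0348),(301,174))):
    c=get_calibration(n)
    base=cv2.imread(f'pics/k_{n}.png')
    row=[]
    for a in(-.6,-.4,-.2,0):
        im=base.copy()
        for z in(.109,.123):
            q=[]
            for s,t in((1,1),(1,-1),(-1,-1),(-1,1)):
                X=x+s*.01*np.cos(a)-t*.003*np.sin(a);Y=y+s*.01*np.sin(a)+t*.003*np.cos(a)
                q.append(((proj(c,[X,Y,z])-o)*12+6))
            cv2.polylines(im,[np.int32(q)],True,(0,255,0) if z>.11 else (0,0,255),1)
        row.append(im[60:320,110:370] if n=="scene" else im[80:340,60:320]); cv2.putText(row[-1],str(a),(5,20),0,.6,(255,0,0))
    (R:=globals().setdefault('R',[])).append(np.hstack(row))
im=np.vstack(R); cv2.imwrite('pics/key_ov.png',cv2.resize(im,None,fx=.75,fy=.75))
```

```text
(no output)
```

View pics/key_ov.png

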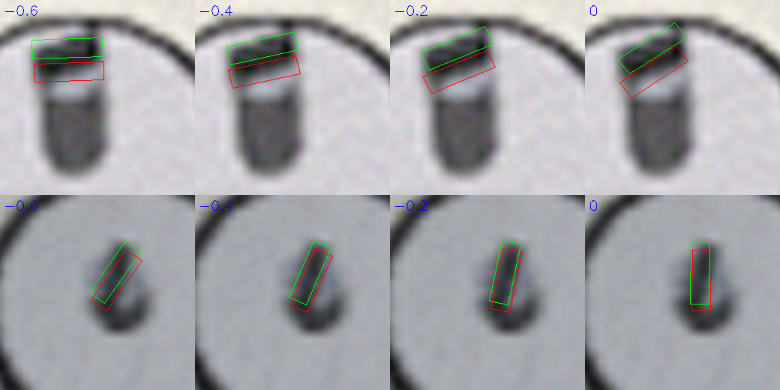

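Emit:
{"op": "drive_tool", "data": {
  "rows": [
    [[85,30,-40,2,0],[85,30,-40,2,0],[85,30,-40,2,0],[85,30,-40,2,0],[85,30,-40,2,0],[85,30,-40,2,0],[85,30,-40,2,0],[85,30,-40,2,0],[85,30,-40,2,0],[85,30,-40,2,0],[85,30,-40,2,0],[85,30,-40,2,0]]
  ],
  "newtons": 40
}}

```text
clock: 2.4
tool_pos: [0.5318, 0.0676, 0.2205]
tcp_rot: [0.0, 0.15, 0.989, 0.0]
contact_force: [0.3, 0.9, -0.6]
gripper_width: 0.996
```

Emit:
{"op": "drive_tool", "data": {
  "rows": [
    [[85,0.5,-46,0,0],[85,0.5,-46,0,0],[85,0.5,-46,0,0],[85,0.5,-46,0,0],[85,0.5,-46,0,0],[85,0.5,-46,0,0],[85,0.5,-46,0,0],[85,0.5,-46,0,0],[85,0,0,-40,0],[85,0,0,-40,0],[85,0,0,-40,0],[85,0,0,0,0]]
  ]
}}

```text
clock: 3.9
tool_pos: [0.5338, -0.2984, 0.0984]
tcp_rot: [-0.002, 0.15, 0.989, 0.001]
contact_force: [-0.5, 0.4, 1.5]
gripper_width: 0.997
```

Run:
```python
from h import *
s=get_state();print(s['tool_pos'],s['contact_force'],s['clock'])
save("scene","s1.png");save("top","t1.png")
S=cv2.imread('pics/s1.png');T=cv2.imread('pics/t1.png')
cv2.imwrite('pics/c1.png',np.hstack([cv2.resize(S[100:230,180:330],(400,347)),cv2.resize(T[120:250,330:480],(400,347))])*1)
```

```text
[ 0.53375041 -0.29844988  0.0984044 ] [-0.54936696  0.43577148  1.52821783] 3.9
```

View pics/c1.png

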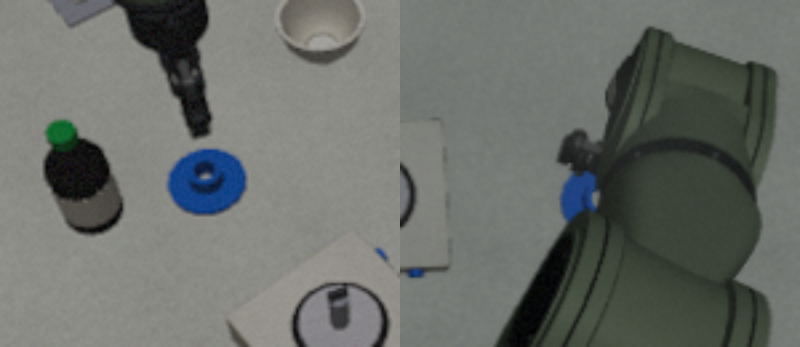

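Emit:
{"op": "drive_tool", "data": {
  "rows": [
    [[85,2,-2,-30,0],[85,0,0,-30,0],[85,0,0,-20,0],[85,0,0,-8,0],[85,0,0,0,0]]
  ]
}}

```text
clock: 4.62
tool_pos: [0.5374, -0.3013, 0.0133]
tcp_rot: [0.001, 0.15, 0.989, -0.0]
contact_force: [-0.0, -0.5, 0.1]
gripper_width: 0.998
```

Emit:
{"op": "drive_tool", "data": {
  "rows": [
    [[85,0,0,-5,0],[60,0,0,0,0],[30,0,0,0,0],[30,0,0,0,0],[30,0,0,0,0],[30,0,0,0,0],[30,0,0,0,0]]
  ]
}}

```text
clock: 5.5
tool_pos: [0.5369, -0.301, 0.0073]
tcp_rot: [-0.0, 0.15, 0.989, -0.0]
contact_force: [-0.3, 0.1, 0.9]
gripper_width: 0.35
```

Run:
```python
from h import *
s=get_state();print(s['gripper_width'],s['contact_force'],s['wrist_torque'])
save("scene","s2.png")
S=cv2.imread('pics/s2.png')
cv2.imwrite('pics/c2.png',np.clip(cv2.resize(S[110:210,200:320],(720,600),interpolation=cv2.INTER_CUBIC)*1.6,0,255))
```

```text
0.3500796697997204 [-0.33770701  0.0602973   0.86022962] [0.04295587 0.00270826 0.00798413][ WARN:0@0.729] global loadsave.cpp:1063 imwrite_ Unsupported depth image for selected encoder is fallbacked to CV_8U.
```

View pics/c2.png

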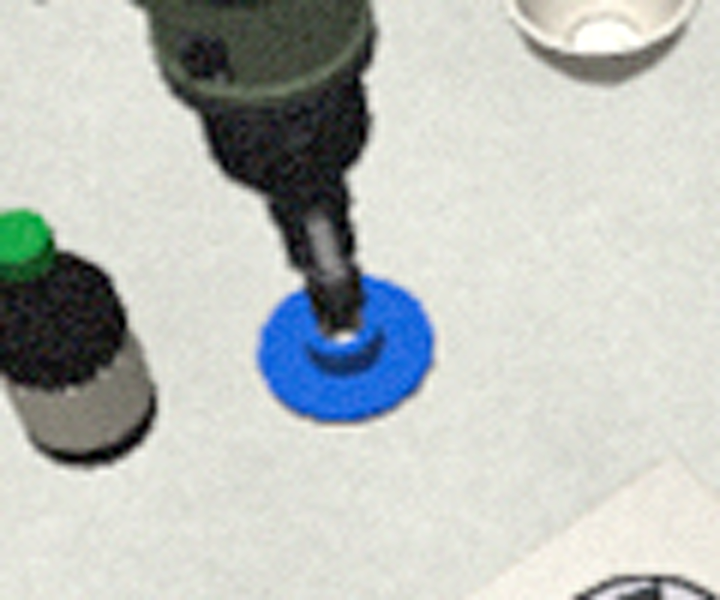

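Run:
```python
from h import *
c=get_calibration("scene")
j=np.array([.297,.955,0]);p=np.array([.5369,-.301,0])
for s in(-1,0,1):
    for z in(.006,.02,.03,.04): 
        u=proj(c,p+s*.018*j+[0,0,z]); print(s,z,((u-[200,110])*6).round())
```

```text
-1 0.006 [331. 314.]
-1 0.02 [327. 298.]
-1 0.03 [324. 286.]
-1 0.04 [321. 275.]
0 0.006 [340. 341.]
0 0.02 [336. 325.]
0 0.03 [333. 313.]
0 0.04 [330. 302.]
1 0.006 [349. 368.]
1 0.02 [345. 352.]
1 0.03 [342. 341.]
1 0.04 [339. 329.]
```

Run:
```python
from h import *
j=np.array([.297,.955,0]);p=np.array([.5338,-.2984,0])
for n in("scene","top"):
  c=get_calibration(n)
  for jj in (j,np.array([.955,-.297,0])):
   for s in(-1,0,1):
    for z in(.1,.15): 
        u=proj(c,p+s*.048*jj+[0,0,z]); print(n,jj,s,z,u.round())
S=cv2.imread('pics/s1.png');T=cv2.imread('pics/t1.png')
a=cv2.resize(S[90:190,200:320],(600,500),interpolation=cv2.INTER_CUBIC)
cv2.imwrite('pics/c3.png',np.clip(a.astype(float)*2,0,255).astype(np.uint8))
```

```text
scene [0.297 0.955 0.   ] -1 0.1 [249. 136.]
scene [0.297 0.955 0.   ] -1 0.15 [246. 124.]
scene [0.297 0.955 0.   ] 0 0.1 [253. 148.]
scene [0.297 0.955 0.   ] 0 0.15 [251. 137.]
scene [0.297 0.955 0.   ] 1 0.1 [257. 161.]
scene [0.297 0.955 0.   ] 1 0.15 [255. 150.]
scene [ 0.955 -0.297  0.   ] -1 0.1 [269. 144.]
scene [ 0.955 -0.297  0.   ] -1 0.15 [267. 132.]
scene [ 0.955 -0.297  0.   ] 0 0.1 [253. 148.]
scene [ 0.955 -0.297  0.   ] 0 0.15 [251. 137.]
scene [ 0.955 -0.297  0.   ] 1 0.1 [237. 153.]
scene [ 0.955 -0.297  0.   ] 1 0.15 [234. 141.]
top [0.297 0.955 0.   ] -1 0.1 [425. 195.]
top [0.297 0.955 0.   ] -1 0.15 [428. 192.]
top [0.297 0.955 0.   ] 0 0.1 [409. 190.]
top [0.297 0.955 0.   ] 0 0.15 [412. 187.]
top [0.297 0.955 0.   ] 1 0.1 [393. 186.]
top [0.297 0.955 0.   ] 1 0.15 [396. 182.]
top [ 0.955 -0.297  0.   ] -1 0.1 [404. 206.]
top [ 0.955 -0.297  0.   ] -1 0.15 [407. 204.]
top [ 0.955 -0.297  0.   ] 0 0.1 [409. 190.]
top [ 0.955 -0.297  0.   ] 0 0.15 [412. 187.]
top [ 0.955 -0.297  0.   ] 1 0.1 [413. 175.]
top [ 0.955 -0.297  0.   ] 1 0.15 [417. 171.]
```

View pics/c3.png

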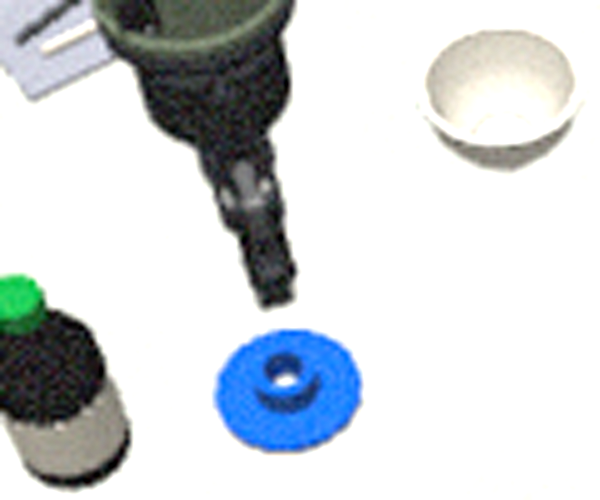

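Emit:
{"op": "drive_tool", "data": {
  "rows": [
    [[85,0,0,0,0],[85,0,0,0,0],[85,0,0,0,0],[85,0,0,-6,0],[85,0,0,0,0]]
  ]
}}

```text
clock: 6.18
tool_pos: [0.5366, -0.3009, 0.0007]
tcp_rot: [-0.0, 0.15, 0.989, 0.0]
contact_force: [0.2, -0.8, -0.0]
gripper_width: 0.991
```

Run:
```python
from h import *
s=get_state();print(s['tool_pos'],s['gripper_width'],s['contact_force'],s['wrist_torque'])
save("scene","s3.png");T=save("top","t3.png")
S=cv2.imread('pics/s3.png');T=cv2.imread('pics/t3.png')
a=cv2.resize(S[110:210,200:300],(400,400),interpolation=cv2.INTER_CUBIC)
b=cv2.resize(T[140:240,350:450],(400,400),interpolation=cv2.INTER_CUBIC)
cv2.imwrite('pics/c4.png',np.clip(np.hstack([a,b]).astype(float)*2.2,0,255).astype(np.uint8))
```

```text
[ 0.53662281 -0.30085539  0.00065978] 0.9910655911309123 [ 0.21168309 -0.76387471 -0.02717747] [0.03303846 0.02631739 0.01731621]
```

View pics/c4.png

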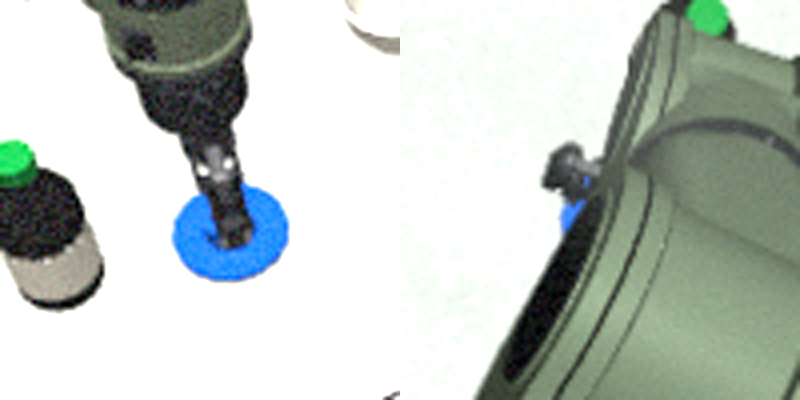

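Emit:
{"op": "drive_tool", "data": {
  "rows": [
    [[85,0,0,-4,0],[85,0,0,-4,0],[85,0,0,0,0]]
  ]
}}

```text
clock: 6.65
tool_pos: [0.5367, -0.3009, -0.0071]
tcp_rot: [-0.0, 0.15, 0.989, 0.0]
contact_force: [-0.2, -0.3, -0.5]
gripper_width: 0.993
```

Emit:
{"op": "drive_tool", "data": {
  "rows": [
    [[70,0,0,0,0],[60,0,0,0,0],[52,0,0,0,0],[46,0,0,0,0]]
  ]
}}

```text
clock: 7.15
tool_pos: [0.5369, -0.301, -0.0067]
tcp_rot: [0.0, 0.15, 0.989, -0.0]
contact_force: [0.2, -0.1, -0.2]
gripper_width: 0.54
```

Run:
```python
from h import *
s=get_state();print(s['tool_pos'],s['gripper_width'],s['contact_force'],s['wrist_torque'])
save("scene","s4.png")
S=cv2.imread('pics/s4.png')
a=cv2.resize(S[130:190,220:290],(700,600),interpolation=cv2.INTER_CUBIC)
cv2.imwrite('pics/c5.png',np.clip(a.astype(float)*2.2,0,255).astype(np.uint8))
```

```text
[ 0.53689963 -0.30103572 -0.00671173] 0.5397037625477435 [ 0.16327287 -0.11241851 -0.15519174] [ 0.00686789 -0.03356356 -0.05117467]
```

View pics/c5.png

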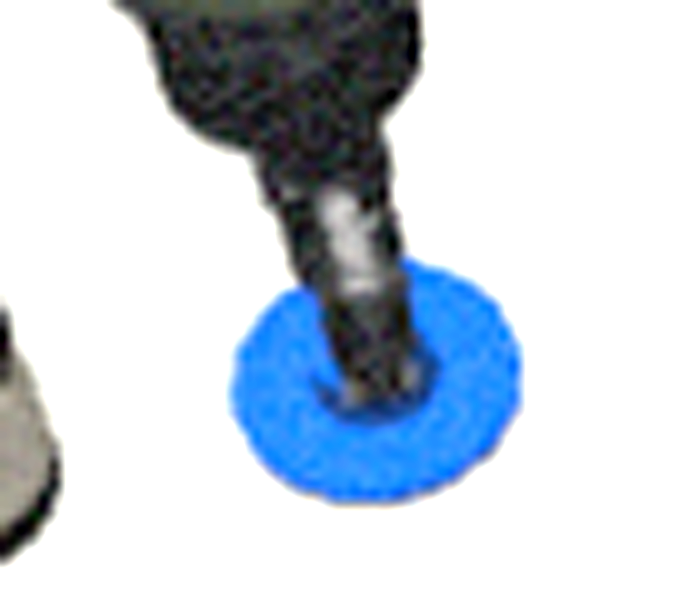

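Emit:
{"op": "drive_tool", "data": {
  "rows": [
    [[34,0,0,0,0],[34,0,0,0,0],[34,0,0,0,0]]
  ]
}}

```text
clock: 7.58
tool_pos: [0.5369, -0.301, -0.0067]
tcp_rot: [-0.0, 0.15, 0.989, -0.0]
contact_force: [0.4, -0.6, -0.0]
gripper_width: 0.403
```

Emit:
{"op": "drive_tool", "data": {
  "rows": [
    [[60,0,0,0,0],[60,0,0,0,0],[60,0,0,-5,0],[60,0,0,-5,0],[60,0,0,0,0]]
  ]
}}

```text
clock: 8.2
tool_pos: [0.5367, -0.3008, -0.0173]
tcp_rot: [-0.0, 0.15, 0.989, 0.0]
contact_force: [-0.4, 0.3, 0.1]
gripper_width: 0.704
```

Emit:
{"op": "drive_tool", "data": {
  "rows": [
    [[50,0,0,0,0],[42,0,0,0,0],[34,0,0,0,0],[34,0,0,0,0]]
  ]
}}

```text
clock: 8.7
tool_pos: [0.537, -0.301, -0.0162]
tcp_rot: [0.0, 0.15, 0.989, -0.0]
contact_force: [-1.0, 1.2, 8.5]
gripper_width: 0.447
```

Run:
```python
from h import *
s=get_state();print(s['tool_pos'],s['gripper_width'],s['contact_force'],s['wrist_torque'])
save("scene","s5.png")
S=cv2.imread('pics/s5.png')
a=cv2.resize(S[130:190,220:290],(700,600),interpolation=cv2.INTER_CUBIC)
cv2.imwrite('pics/c6.png',np.clip(a.astype(float)*2.2,0,255).astype(np.uint8))
```

```text
[ 0.53704703 -0.30098138 -0.01621028] 0.44724172916883537 [-1.0013218   1.20151725  8.4524807 ] [ 0.4807008   0.3227819  -0.01472379]
```

View pics/c6.png

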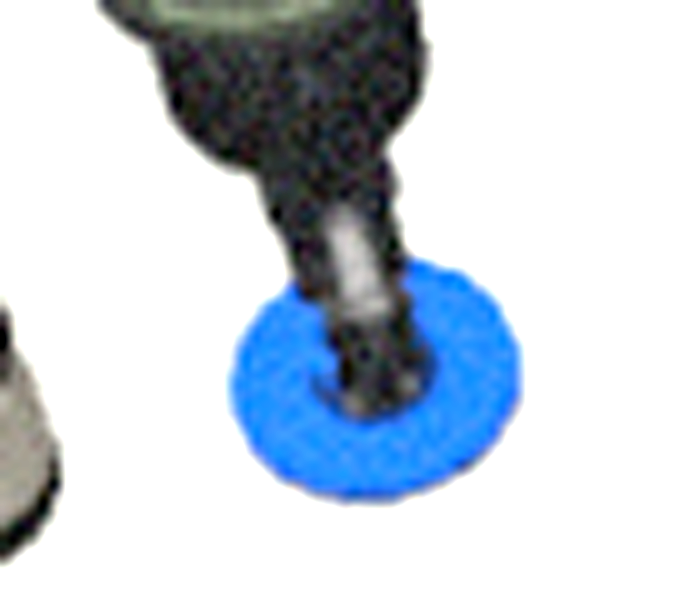

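Emit:
{"op": "drive_tool", "data": {
  "rows": [
    [[60,0,0,0,0],[60,0,0,0,0],[60,0,0,-5,0],[60,0,0,-5,0],[60,0,0,-4,0],[60,0,0,0,0]]
  ]
}}

```text
clock: 9.5
tool_pos: [0.5367, -0.3009, -0.0312]
tcp_rot: [-0.0, 0.15, 0.989, 0.0]
contact_force: [0.1, 0.2, -0.6]
gripper_width: 0.703
```

Emit:
{"op": "drive_tool", "data": {
  "rows": [
    [[50,0,0,0,0],[44,0,0,0,0],[36,0,0,0,0],[36,0,0,0,0],[36,0,0,0,0]]
  ]
}}

```text
clock: 10.12
tool_pos: [0.5371, -0.301, -0.0302]
tcp_rot: [0.0, 0.15, 0.989, -0.0]
contact_force: [-0.6, 0.7, 7.1]
gripper_width: 0.459
```

Emit:
{"op": "drive_tool", "data": {
  "rows": [
    [[52,0,0,0,0],[52,0,0,4,0],[52,0,0,0,0],[36,0,0,0,0],[36,0,0,0,0],[36,0,0,0,0]]
  ]
}}

```text
clock: 10.88
tool_pos: [0.537, -0.301, -0.0264]
tcp_rot: [0.0, 0.15, 0.989, -0.0]
contact_force: [-1.1, 0.5, 8.3]
gripper_width: 0.46
```

Run:
```python
from h import *
s=get_state();print(s['tool_pos'],s['gripper_width'],s['contact_force'],s['wrist_torque'])
save("scene","s6.png")
S=cv2.imread('pics/s6.png')
a=cv2.resize(S[130:190,220:290],(700,600),interpolation=cv2.INTER_CUBIC)
cv2.imwrite('pics/c7.png',np.clip(a.astype(float)*2.2,0,255).astype(np.uint8))
```

```text
[ 0.53699646 -0.30101963 -0.0263555 ] 0.4595367800773807 [-1.12225383  0.53559301  8.30346642] [ 0.34619883  0.4359067  -0.05904463]
```

View pics/c7.png

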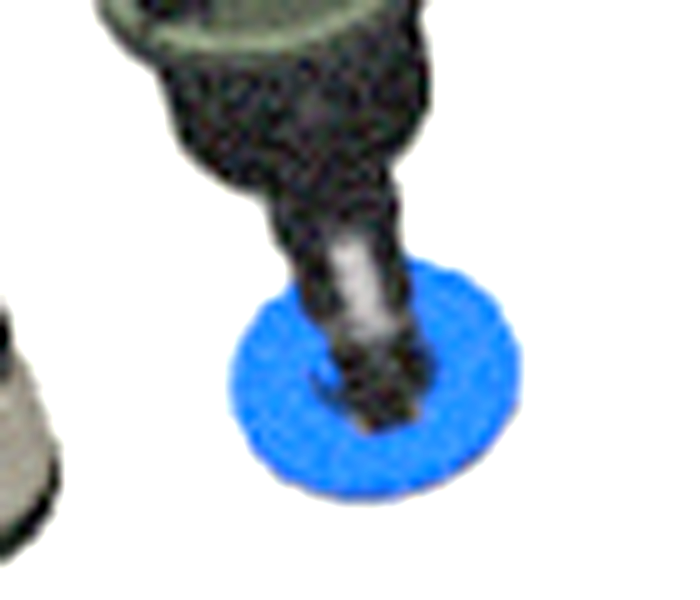

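Emit:
{"op": "drive_tool", "data": {
  "rows": [
    [[30,0,0,0,0],[30,0,0,10,0],[30,0,0,20,0],[30,0,0,40,0],[30,0,0,50,0],[30,0,0,40,0],[30,0,0,0,0]]
  ],
  "newtons": 50
}}

```text
clock: 11.8
tool_pos: [0.5381, -0.3017, 0.1372]
tcp_rot: [0.003, 0.15, 0.989, -0.001]
contact_force: [0.0, -0.1, -3.0]
gripper_width: 0.449
```

Run:
```python
from h import *
s=get_state();print(s['tool_pos'],s['gripper_width'],s['contact_force'],s['wrist_torque'])
save("scene","s7.png");save("top","t7.png")
S=cv2.imread('pics/s7.png');T=cv2.imread('pics/t7.png')
cv2.imwrite('pics/c8.png',np.clip(np.hstack([cv2.resize(S[90:240,180:330],(400,400)),cv2.resize(T[110:260,300:450],(400,400))]).astype(float)*1.6,0,255).astype(np.uint8))
```

```text
[ 0.53807692 -0.30166826  0.13724681] 0.44877487166765584 [ 0.01140031 -0.13247635 -2.9708112 ] [ 0.01362333 -0.00321246 -0.03773419]
```

View pics/c8.png

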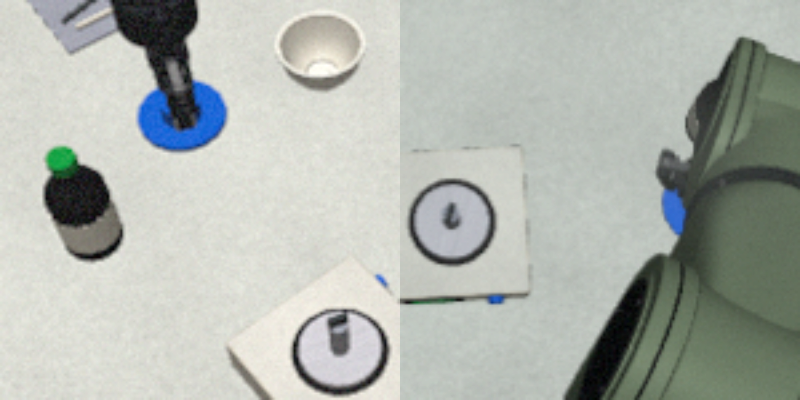

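Emit:
{"op": "drive_tool", "data": {
  "rows": [
    [[30,-1,30,0,0],[30,-1,45,0,0],[30,-1,50,0,0],[30,-1,50,0,0],[30,0,45,0,0],[30,0,30,0,0],[30,0,18,0,0],[30,0,0,0,0]]
  ]
}}

```text
clock: 12.9
tool_pos: [0.5327, -0.0324, 0.1329]
tcp_rot: [-0.0, 0.15, 0.989, -0.0]
contact_force: [0.3, -1.3, -1.8]
gripper_width: 0.457
```

Run:
```python
from fit import *
s=get_state();print(s['tool_pos'],s['gripper_width'],s['contact_force'],s['wrist_torque'])
z=s['tool_pos'][2]+.0264
for n in("scene","top"):
    im=save(n,f"{n}8.png"); c=get_calibration(n)
    hsv=cv2.cvtColor(im,cv2.COLOR_RGB2HSV); H,S,V=[hsv[...,i].astype(int) for i in range(3)]
    blue=(H>95)&(H<125)&(S>110)
    u,v=proj(c,[*s['tool_pos'][:2],z]); m=comp(blue,u,v,32)
    pts=cv2.findNonZero(m); h=cv2.convexHull(pts); mm=np.zeros_like(m); cv2.fillConvexPoly(mm,h,1)
    print(n,fit(c,mm,*s['tool_pos'][:2],[(.045,z,z+.006)]))
S=cv2.imread('pics/scene8.png');T=cv2.imread('pics/top8.png')
cv2.imwrite('pics/c9.png',np.clip(np.hstack([cv2.resize(S[120:270,230:380],(400,400)),cv2.resize(T[110:260,250:400],(400,400))]).astype(float)*1.6,0,255).astype(np.uint8))
```

```text
[ 0.53271907 -0.03241498  0.1329294 ] 0.45709718479766986 [ 0.32841687 -1.31603425 -1.84653851] [-0.03286819 -0.00506265 -0.00719392]
scene (np.float64(0.5318940232528234), np.float64(-0.03143413979763074), 945.48, 934.0)Traceback (most recent call last):
  File "<stdin>", line 9, in <module>
cv2.error: OpenCV(4.12.0) /io/opencv/modules/imgproc/src/convhull.cpp:143: error: (-215:Assertion failed) total >= 0 && (depth == CV_32F || depth == CV_32S) in function 'convexHull'
```

Emit:
{"op": "drive_tool", "data": {
  "rows": [
    [[30,2.7,-0.9,-10,0],[30,0,0,-14,0],[30,0,0,-6,0],[30,0,0,-4,0],[30,0,0,-3,0],[30,0,0,0,0]]
  ]
}}

```text
clock: 13.75
tool_pos: [0.5356, -0.0339, 0.0962]
tcp_rot: [-0.0, 0.15, 0.989, -0.0]
contact_force: [-0.3, 0.3, -0.1]
gripper_width: 0.456
```

Emit:
{"op": "drive_tool", "data": {
  "rows": [
    [[30,0,0,-2,0],[30,0,0,-2,0],[30,0,0,0,0]]
  ]
}}

```text
clock: 14.12
tool_pos: [0.5355, -0.0339, 0.0922]
tcp_rot: [-0.0, 0.15, 0.989, -0.0]
contact_force: [-0.7, 0.5, -1.4]
gripper_width: 0.451
```

Emit:
{"op": "drive_tool", "data": {
  "rows": [
    [[30,0,0,-4,0],[30,0,0,-4,0],[30,0,0,-3,0],[30,0,0,-2,0],[30,0,0,0,0]]
  ]
}}

```text
clock: 14.75
tool_pos: [0.5355, -0.0339, 0.0791]
tcp_rot: [-0.0, 0.15, 0.989, -0.0]
contact_force: [-1.1, -0.3, -1.3]
gripper_width: 0.449
```

Emit:
{"op": "drive_tool", "data": {
  "rows": [
    [[30,0,0,-4,0],[30,0,0,-6,0],[30,0,0,-8,0],[30,0,0,-8,0],[30,0,0,-6,0],[30,0,0,-4,0],[30,0,0,0,0]]
  ]
}}

```text
clock: 15.62
tool_pos: [0.5355, -0.0339, 0.043]
tcp_rot: [-0.0, 0.15, 0.989, -0.0]
contact_force: [0.6, -0.5, -1.0]
gripper_width: 0.458
```

Emit:
{"op": "drive_tool", "data": {
  "rows": [
    [[30,0,0,-4,0],[30,0,0,-2,0],[30,0,0,-1,0],[30,0,0,0,0]]
  ]
}}

```text
clock: 16.12
tool_pos: [0.5356, -0.0339, 0.0363]
tcp_rot: [-0.0, 0.15, 0.989, -0.0]
contact_force: [-0.6, 0.4, -1.4]
gripper_width: 0.453
```

Emit:
{"op": "drive_tool", "data": {
  "rows": [
    [[30,0,0,-1,0],[30,0,0,-1,0],[30,0,0,0,0]]
  ]
}}

```text
clock: 16.5
tool_pos: [0.5356, -0.0339, 0.0342]
tcp_rot: [-0.0, 0.15, 0.989, -0.0]
contact_force: [0.6, -0.2, -1.5]
gripper_width: 0.451
```

Emit:
{"op": "drive_tool", "data": {
  "rows": [
    [[30,0,0,-1,0],[30,0,0,-1,0],[30,0,0,0,0]]
  ]
}}

```text
clock: 16.88
tool_pos: [0.5357, -0.0339, 0.0324]
tcp_rot: [0.0, 0.15, 0.989, -0.0]
contact_force: [-1.1, -0.4, 4.9]
gripper_width: 0.452
```

Emit:
{"op": "drive_tool", "data": {
  "rows": [
    [[60,0,0,0,0],[75,0,0,0,0],[75,0,0,0,0],[75,0,0,20,0],[75,0,0,50,0],[75,0,0,50,0],[75,0,0,50,0],[75,0,0,0,0]]
  ]
}}

```text
clock: 17.88
tool_pos: [0.5369, -0.034, 0.2054]
tcp_rot: [0.003, 0.15, 0.989, 0.0]
contact_force: [0.0, 0.4, -0.7]
gripper_width: 0.882
```

Run:
```python
from fit import *
s=get_state();print(s['tool_pos'],s['gripper_width'],s['contact_force'])
im=save("scene","scene9.png"); c=get_calibration("scene")
hsv=cv2.cvtColor(im,cv2.COLOR_RGB2HSV); H,S,V=[hsv[...,i].astype(int) for i in range(3)]
blue=(H>95)&(H<125)&(S>110)
u,v=proj(c,[.535,-.033,.06]); m=comp(blue,u,v,32)
print(fit(c,m,.535,-.033,[(.045,.06,.066)]))
S=cv2.imread('pics/scene9.png')
cv2.imwrite('pics/c9.png',np.clip(cv2.resize(S[130:280,230:380],(600,600)).astype(float)*1.6,0,255).astype(np.uint8))
```

```text
[ 0.53686644 -0.03395298  0.20537455] 0.88234324759426 [ 0.02087268  0.37959667 -0.6532124 ]
(np.float64(0.5350188184759009), np.float64(-0.032718259624726666), 818.62, 833.0)
```

View pics/c9.png

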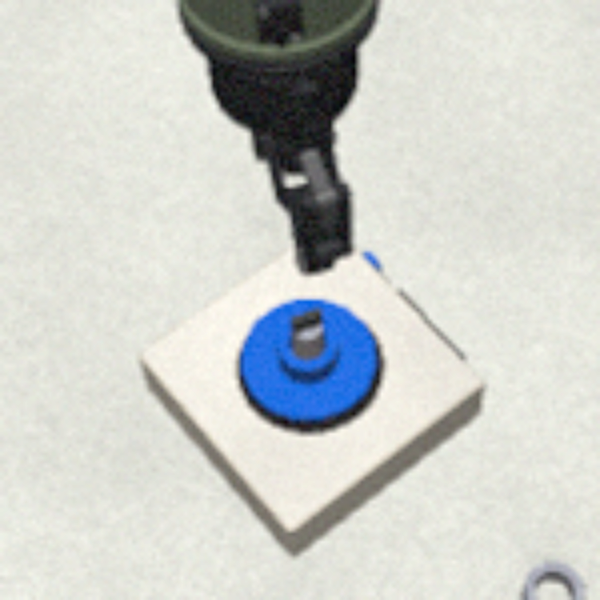

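Emit:
{"op": "drive_tool", "data": {
  "rows": [
    [[75,-12,41,0,0],[75,-12,41,0,0],[75,-12,41,0,0],[65,-12,41,0,0],[62,-12,41,0,0],[62,-12,41,0,0],[62,-12,41,0,0],[62,-12,41,0,0],[62,0,0,-50,0],[62,0,0,-50,0],[62,0,0,-40,0],[62,0,0,0,0]]
  ]
}}

```text
clock: 19.42
tool_pos: [0.4381, 0.2931, 0.0599]
tcp_rot: [-0.002, 0.15, 0.989, -0.002]
contact_force: [0.8, 0.1, 0.7]
gripper_width: 0.728
```

Emit:
{"op": "drive_tool", "data": {
  "rows": [
    [[62,0,0,-40,0],[62,0,0,-20,0],[62,0,0,-8,0],[62,0,0,0,0]]
  ]
}}

```text
clock: 19.92
tool_pos: [0.4399, 0.2943, -0.0049]
tcp_rot: [0.0, 0.15, 0.989, 0.0]
contact_force: [-0.5, 0.4, 0.6]
gripper_width: 0.725
```

Run:
```python
from fit import *
s=get_state();print(s['tool_pos'],s['gripper_width'],s['contact_force'])
im=save("scene","scene10.png"); im=save("top","top10.png")
S=cv2.imread('pics/scene10.png');T=cv2.imread('pics/top10.png')
cv2.imwrite('pics/c10.png',np.clip(np.hstack([cv2.resize(S[240:340,360:460],(400,400)),cv2.resize(T[160:280,160:280],(400,400))]).astype(float)*1.8,0,255).astype(np.uint8))
```

```text
[ 0.43992442  0.29425273 -0.00491216] 0.7254228224251685 [-0.54986788  0.37148292  0.56787129]
```

View pics/c10.png

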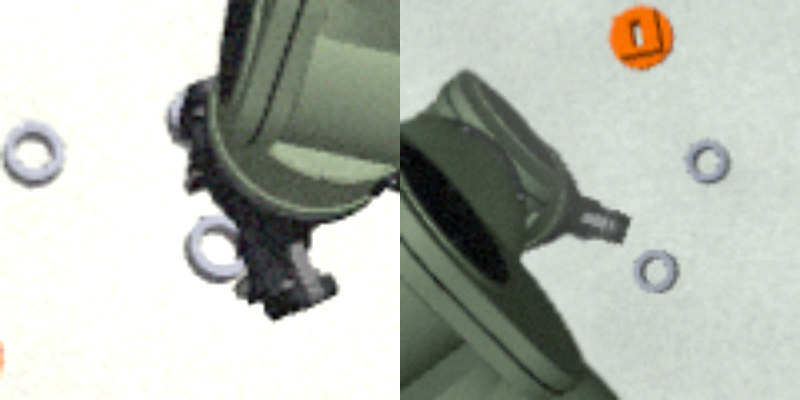

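Emit:
{"op": "drive_tool", "data": {
  "rows": [
    [[62,0,0,-12,0],[62,0,0,-8,0],[62,0,0,-4,0],[62,0,0,-3,0],[62,0,0,0,0]]
  ]
}}

```text
clock: 20.65
tool_pos: [0.4396, 0.2941, -0.0328]
tcp_rot: [-0.0, 0.15, 0.989, -0.0]
contact_force: [-1.1, 0.1, 0.0]
gripper_width: 0.73
```

Emit:
{"op": "drive_tool", "data": {
  "rows": [
    [[46,0,0,0,0],[30,0,0,0,0],[30,0,0,0,0],[30,0,0,0,0],[30,0,0,0,0]]
  ]
}}

```text
clock: 21.28
tool_pos: [0.4397, 0.2942, -0.0322]
tcp_rot: [0.0, 0.15, 0.989, 0.0]
contact_force: [-2.2, -0.9, 11.2]
gripper_width: 0.448
```

Emit:
{"op": "drive_tool", "data": {
  "rows": [
    [[30,0,0,10,0],[30,0,0,25,0],[30,0,0,40,0],[30,0,0,50,0],[30,0,0,40,0],[30,12,-41,0,0],[30,12,-41,0,0],[30,12,-41,0,0],[30,12,-41,0,0],[30,12,-41,0,0],[30,12,-41,0,0],[30,0,0,0,0]]
  ]
}}

```text
clock: 22.78
tool_pos: [0.5121, 0.0448, 0.1327]
tcp_rot: [0.0, 0.153, 0.988, -0.001]
contact_force: [0.0, 1.1, -1.2]
gripper_width: 0.447
```

Run:
```python
from fit import *
s=get_state();print(s['tool_pos'],s['gripper_width'],s['contact_force'])
im=save("scene","scene11.png"); im=save("top","top11.png")
S=cv2.imread('pics/scene11.png');T=cv2.imread('pics/top11.png')
cv2.imwrite('pics/c11.png',np.clip(np.hstack([cv2.resize(S[150:300,280:430],(400,400)),cv2.resize(T[130:280,200:350],(400,400))]).astype(float)*1.8,0,255).astype(np.uint8))
```

```text
[0.51206646 0.04480949 0.13274161] 0.44680252612981963 [ 0.0464976   1.13590567 -1.18632761]
```

View pics/c11.png

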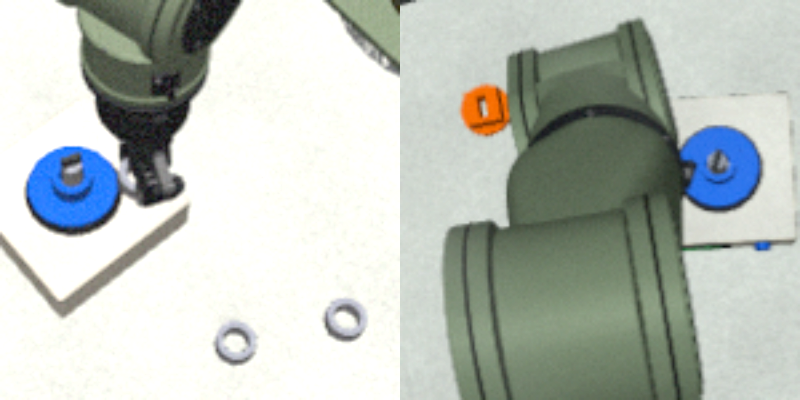

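Emit:
{"op": "drive_tool", "data": {
  "rows": [
    [[30,9,-30,0,0],[30,8,-28,0,0],[30,6,-20,0,0],[30,0,0,-10,0],[30,0,0,0,0]]
  ]
}}

```text
clock: 23.5
tool_pos: [0.5341, -0.0285, 0.1218]
tcp_rot: [-0.001, 0.15, 0.989, 0.0]
contact_force: [-0.1, -0.0, -1.4]
gripper_width: 0.446
```

Run:
```python
from fit import *
s=get_state();print(s['tool_pos'],s['gripper_width'],s['contact_force'])
im=save("scene","scene12.png")
S=cv2.imread('pics/scene12.png')
cv2.imwrite('pics/c12.png',np.clip(np.hstack([cv2.resize(S[160:260,260:360],(600,600),interpolation=cv2.INTER_CUBIC)]).astype(float)*1.8,0,255).astype(np.uint8))
```

```text
[ 0.53405351 -0.02846437  0.12176949] 0.445937638700439 [-1.27656152e-01 -9.12627698e-04 -1.38158024e+00]
```

View pics/c12.png

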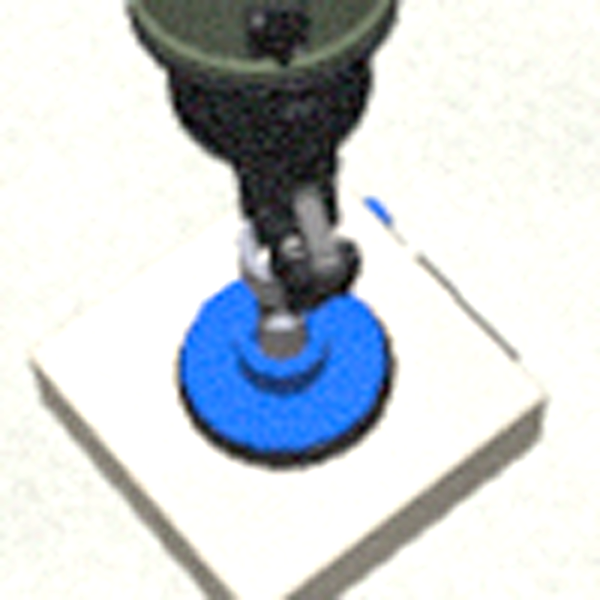

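Emit:
{"op": "drive_tool", "data": {
  "rows": [
    [[30,1,-5,-6,0],[30,0,0,-10,0],[30,0,0,-6,0],[30,0,0,-4,0],[30,0,0,0,0]]
  ]
}}

```text
clock: 24.18
tool_pos: [0.5355, -0.0348, 0.096]
tcp_rot: [-0.0, 0.15, 0.989, -0.0]
contact_force: [-0.9, 1.2, -1.1]
gripper_width: 0.443
```

Overshot y by about 1 mm; correct and descend gently.

Emit:
{"op": "drive_tool", "data": {
  "rows": [
    [[30,0,1,0,0],[30,0,0,-3,0],[30,0,0,-3,0],[30,0,0,-2,0],[30,0,0,0,0]]
  ]
}}

```text
clock: 24.8
tool_pos: [0.5355, -0.0339, 0.0881]
tcp_rot: [-0.0, 0.15, 0.989, -0.0]
contact_force: [-0.5, 0.2, -1.0]
gripper_width: 0.447
```

Emit:
{"op": "drive_tool", "data": {
  "rows": [
    [[30,0,0,-4,0],[30,0,0,-3,0],[30,0,0,-3,0],[30,0,0,-2,0],[30,0,0,-2,0],[30,0,0,0,0]]
  ]
}}

```text
clock: 25.55
tool_pos: [0.5356, -0.0339, 0.0742]
tcp_rot: [-0.0, 0.15, 0.989, -0.0]
contact_force: [-0.3, 0.2, -0.5]
gripper_width: 0.443
```

Emit:
{"op": "drive_tool", "data": {
  "rows": [
    [[30,0,0,-5,0],[30,0,0,-6,0],[30,0,0,-4,0],[30,0,0,-3,0],[30,0,0,0,0]]
  ]
}}

```text
clock: 26.18
tool_pos: [0.5355, -0.0339, 0.0561]
tcp_rot: [-0.0, 0.15, 0.989, -0.0]
contact_force: [0.6, -0.5, -0.6]
gripper_width: 0.439
```

Emit:
{"op": "drive_tool", "data": {
  "rows": [
    [[30,0,0,-1,0],[30,0,0,-1,0],[30,0,0,0,0]]
  ]
}}

```text
clock: 26.55
tool_pos: [0.5356, -0.0339, 0.0543]
tcp_rot: [0.0, 0.15, 0.989, -0.0]
contact_force: [-0.5, -0.8, -1.1]
gripper_width: 0.444
```

Emit:
{"op": "drive_tool", "data": {
  "rows": [
    [[30,0,0,-1,0],[30,0,0,-0.5,0],[30,0,0,0,0]]
  ]
}}

```text
clock: 26.92
tool_pos: [0.5357, -0.0339, 0.0528]
tcp_rot: [0.0, 0.15, 0.989, -0.0]
contact_force: [-0.3, 0.5, 2.7]
gripper_width: 0.443
```

Emit:
{"op": "drive_tool", "data": {
  "rows": [
    [[60,0,0,0,0],[75,0,0,0,0],[75,0,0,0,0],[75,0,0,20,0],[75,0,0,50,0],[75,0,0,50,0],[75,0,0,30,0],[75,0,0,0,0]]
  ]
}}

```text
clock: 27.92
tool_pos: [0.5364, -0.034, 0.2045]
tcp_rot: [0.002, 0.15, 0.989, 0.0]
contact_force: [-0.3, -0.4, -1.4]
gripper_width: 0.88
```

Run:
```python
from fit import *
s=get_state();print(s['tool_pos'],s['gripper_width'],s['contact_force'])
im=save("scene","scene13.png")
for r in place_of("spacer","scene")[:4]: print(r["conf"],w(get_calibration("scene"),r["position"]))
S=cv2.imread('pics/scene13.png')
cv2.imwrite('pics/c13.png',np.clip(np.hstack([cv2.resize(S[160:260,260:360],(600,600),interpolation=cv2.INTER_CUBIC)]).astype(float)*1.8,0,255).astype(np.uint8))
# cap yaw overlays
rows=[]
for n,(x,y),f in(("scene",(.6135,.2472),"scene0.png"),("top",(.6145,.2461),"top0.png")):
    c=get_calibration(n); base=cv2.imread('pics/'+f); o=proj(c,[x,y,.02]).astype(int)-14
    b=np.clip(cv2.resize(base[o[1]:o[1]+28,o[0]:o[0]+28],(196,196),interpolation=cv2.INTER_CUBIC)*1.6,0,255).astype(np.uint8); row=[]
    for a in (0.05,.15,.25,.35):
        im=b.copy()
        for hx,hy,z in((.02,.02,.026),(.012,.0047,.026)):
            q=[(proj(c,[x+s1*hx*np.cos(a)-t*hy*np.sin(a),y+s1*hx*np.sin(a)+t*hy*np.cos(a),z])-o)*7+3.5 for s1,t in((1,1),(1,-1),(-1,-1),(-1,1))]
            cv2.polylines(im,[np.int32(q)],True,(0,255,0),1)
        cv2.putText(im,str(a),(3,15),0,.5,(255,0,0)); row.append(im)
    rows.append(np.hstack(row))
cv2.imwrite('pics/cap.png',np.vstack(rows))
```

```text
[ 0.53636086 -0.03395342  0.20454036] 0.8796103776017881 [-0.27956409 -0.4380171  -1.35761512]
0.71 [ 0.38705996  0.22785401 -0.0022819 ]
0.47 [0.49079118 0.18216847 0.00610595]
0.41 [ 0.53278533 -0.03019382  0.08385529]
```

View pics/c13.png

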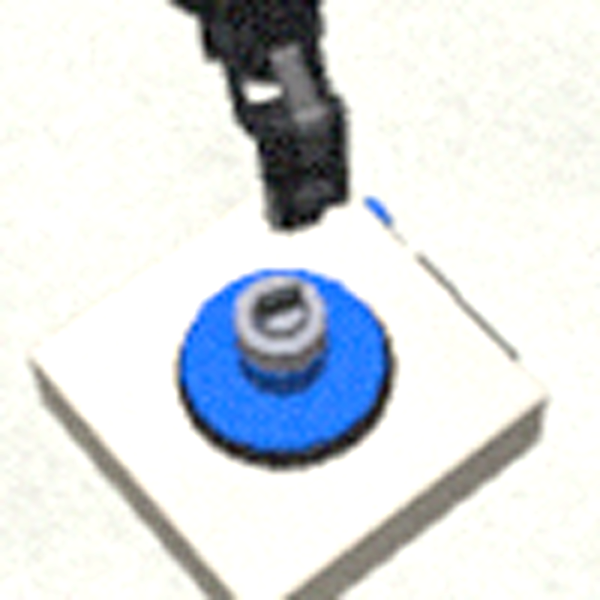

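View pics/cap.png

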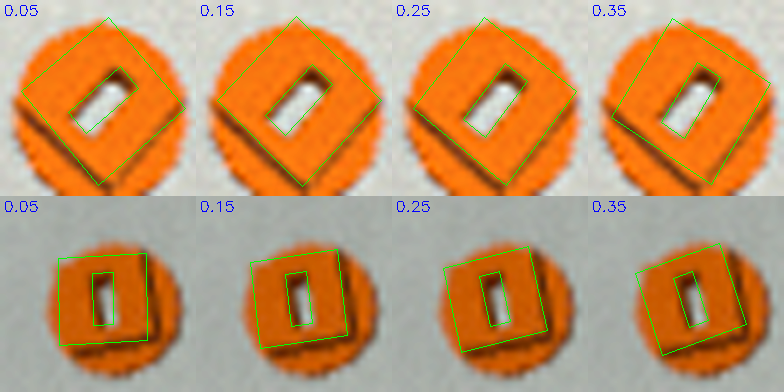

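Emit:
{"op": "drive_tool", "data": {
  "rows": [
    [[75,9.7,35,0,0.08],[75,9.7,35,0,0.08],[75,9.7,35,0,0.08],[70,9.7,35,0,0.08],[65,9.7,35,0,0.08],[65,9.7,35,0,0.07],[65,9.7,35,0,0],[65,9.7,35,0,0],[65,0,0,-50,0],[65,0,0,-50,0],[65,0,0,-50,0],[65,0,0,0,0]]
  ]
}}

```text
clock: 29.52
tool_pos: [0.6109, 0.2452, 0.0489]
tcp_rot: [-0.003, -0.084, 0.996, -0.001]
contact_force: [0.3, -0.2, 0.8]
gripper_width: 0.758
```

Emit:
{"op": "drive_tool", "data": {
  "rows": [
    [[65,0,0,-20,0],[65,0,0,-15,0],[65,0,0,0,0]]
  ]
}}

```text
clock: 29.9
tool_pos: [0.6129, 0.2459, 0.0172]
tcp_rot: [-0.0, -0.084, 0.996, -0.0]
contact_force: [0.7, -0.1, -0.8]
gripper_width: 0.765
```

Run:
```python
from fit import *
s=get_state();print(s['tool_pos'],s['tcp_rot'],s['gripper_width'],s['contact_force'])
q=s['tcp_rot'];print(np.arctan2(q[2]**2-q[1]**2,2*q[1]*q[2]))
im=save("scene","scene14.png");im=save("top","top14.png")
S=cv2.imread('pics/scene14.png');T=cv2.imread('pics/top14.png')
cv2.imwrite('pics/c14.png',np.clip(np.hstack([cv2.resize(S[280:380,300:400],(400,400)),cv2.resize(T[120:220,180:280],(400,400))]).astype(float)*1.8,0,255).astype(np.uint8))
```

```text
[0.61289932 0.24592397 0.01720567] [-4.61343851e-04 -8.40175826e-02  9.96464136e-01 -2.40620553e-04] 0.7652347879298566 [ 0.65296215 -0.075336   -0.76325652]
1.7390298374636646
```

View pics/c14.png

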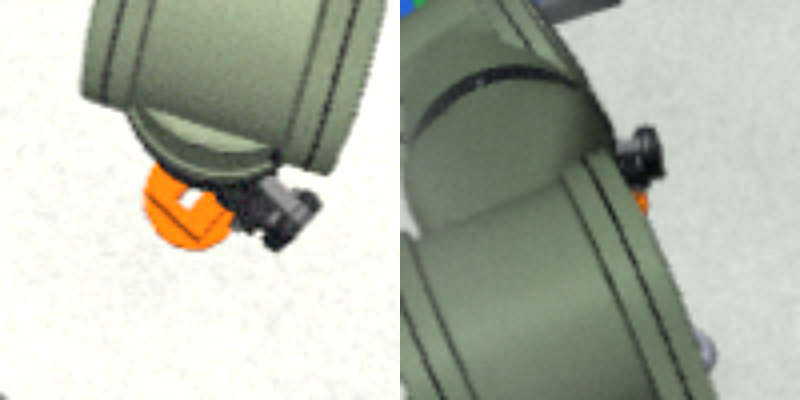

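Turn is right (1.739). Finish descent to about −25 mm and grip.

Emit:
{"op": "drive_tool", "data": {
  "rows": [
    [[65,1,0,-20,0],[65,0,0,-12,0],[65,0,0,-6,0],[65,0,0,-3,0],[65,0,0,0,0]]
  ]
}}

```text
clock: 30.62
tool_pos: [0.6143, 0.2461, -0.0231]
tcp_rot: [0.0, -0.084, 0.996, -0.0]
contact_force: [0.7, -0.7, -0.1]
gripper_width: 0.763
```

Emit:
{"op": "drive_tool", "data": {
  "rows": [
    [[55,0,0,-1,0],[46,0,0,0,0],[30,0,0,0,0],[30,0,0,0,0],[30,0,0,0,0],[30,0,0,0,0]]
  ]
}}

```text
clock: 31.38
tool_pos: [0.6144, 0.2462, -0.0238]
tcp_rot: [0.0, -0.084, 0.996, 0.0]
contact_force: [-1.3, -0.3, 6.6]
gripper_width: 0.455
```

Emit:
{"op": "drive_tool", "data": {
  "rows": [
    [[30,0,0,10,0],[30,0,0,25,0],[30,0,0,40,0],[30,0,0,50,0],[30,0,0,40,0],[30,0,0,0,0]]
  ]
}}

```text
clock: 32.12
tool_pos: [0.6153, 0.2466, 0.1442]
tcp_rot: [0.002, -0.084, 0.996, 0.001]
contact_force: [0.4, -0.9, -1.8]
gripper_width: 0.452
```

Run:
```python
from fit import *
s=get_state();print(s['tool_pos'],s['tcp_rot'],s['gripper_width'],s['contact_force'],s['wrist_torque'])
im=save("scene","scene15.png");im=save("top","top15.png")
S=cv2.imread('pics/scene15.png');T=cv2.imread('pics/top15.png')
cv2.imwrite('pics/c15.png',np.clip(np.hstack([cv2.resize(S[270:400,260:390],(400,400)),cv2.resize(T[120:220,180:280],(400,400))]).astype(float)*1.8,0,255).astype(np.uint8))
```

```text
[0.61533323 0.24662186 0.14421484] [ 2.33224221e-03 -8.39127089e-02  9.96470073e-01  7.82494686e-04] 0.4522441496911003 [ 0.38579485 -0.85891838 -1.7896941 ] [ 0.01843794  0.00369784 -0.03240277]
```

View pics/c15.png

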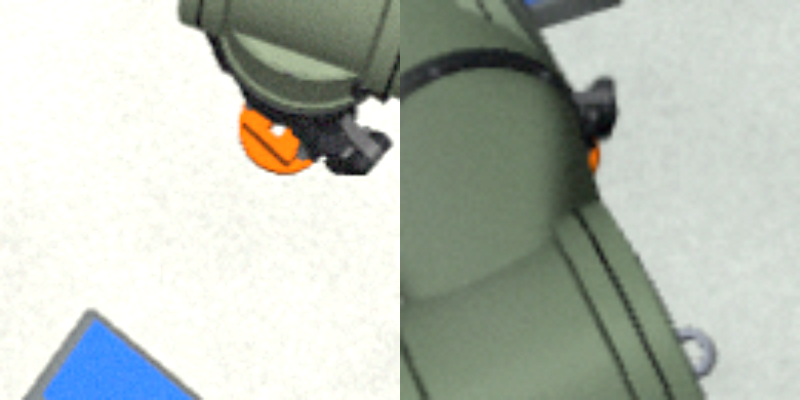

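Emit:
{"op": "drive_tool", "data": {
  "rows": [
    [[30,-9.9,-35,0,-0.06],[30,-9.9,-35,0,-0.06],[30,-9.9,-35,0,-0.06],[30,-9.9,-35,0,-0.06],[30,-9.9,-35,0,0],[30,-9.9,-35,0,0],[30,-9.9,-35,0,0],[30,-9.9,-35,0,0],[30,0,0,0,0],[30,0,0,0,0]]
  ]
}}

```text
clock: 33.48
tool_pos: [0.5348, -0.0333, 0.1402]
tcp_rot: [-0.001, 0.036, 0.999, 0.0]
contact_force: [0.3, 0.7, -0.9]
gripper_width: 0.452
```

Run:
```python
from fit import *
s=get_state();print(s['tool_pos'],s['gripper_width'],s['contact_force'],s['wrist_torque'])
q=s['tcp_rot'];print(np.arctan2(q[2]**2-q[1]**2,2*q[1]*q[2])-np.pi/2)
im=save("scene","scene16.png");
S=cv2.imread('pics/scene16.png')
cv2.imwrite('pics/c16.png',np.clip(cv2.resize(S[150:270,240:380],(700,600)).astype(float)*1.8,0,255).astype(np.uint8))
```

```text
[ 0.53480508 -0.03331986  0.14017098] 0.45219918903582135 [ 0.29484019  0.65225735 -0.90583859] [ 0.00799665  0.00060683 -0.00017758]
-0.07148088659606167
```

View pics/c16.png

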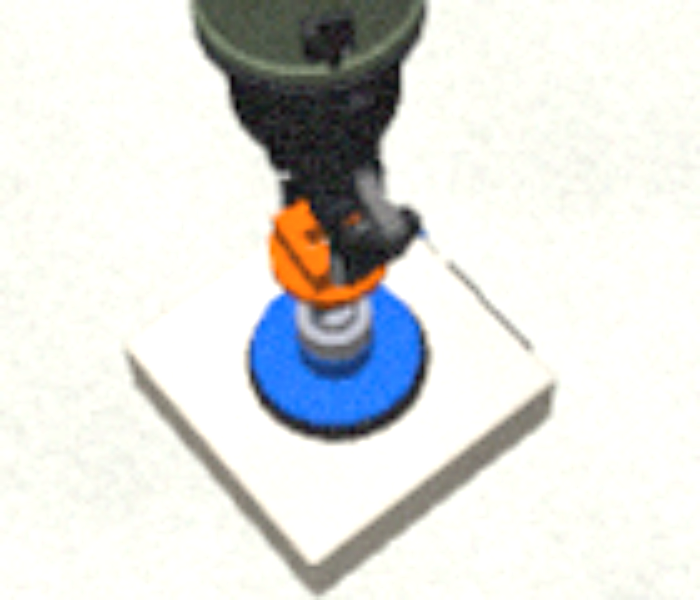

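Emit:
{"op": "drive_tool", "data": {
  "rows": [
    [[30,0.6,-0.4,-12,0],[30,0,0,-15,0],[30,0,0,-8,0],[30,0,0,-4,0],[30,0,0,0,0]]
  ]
}}

```text
clock: 34.15
tool_pos: [0.5356, -0.0342, 0.1017]
tcp_rot: [-0.0, 0.036, 0.999, -0.0]
contact_force: [0.7, 0.1, -0.8]
gripper_width: 0.449
```

Emit:
{"op": "drive_tool", "data": {
  "rows": [
    [[30,0,0,-2,0],[30,0,0,-2,0],[30,0,0,-2,0],[30,0,0,0,0]]
  ]
}}

```text
clock: 34.65
tool_pos: [0.5355, -0.0343, 0.0957]
tcp_rot: [-0.0, 0.036, 0.999, -0.0]
contact_force: [-0.5, -0.2, -1.7]
gripper_width: 0.452
```

Emit:
{"op": "drive_tool", "data": {
  "rows": [
    [[30,0,0.4,-2,0],[30,0,0,-1,0],[30,0,0,0,0]]
  ]
}}

```text
clock: 35.02
tool_pos: [0.5356, -0.0339, 0.0927]
tcp_rot: [-0.0, 0.036, 0.999, -0.0]
contact_force: [0.1, 0.5, -1.6]
gripper_width: 0.454
```

Emit:
{"op": "drive_tool", "data": {
  "rows": [
    [[30,0,0,-1,0],[30,0,0,-0.5,0],[30,0,0,0,0]]
  ]
}}

```text
clock: 35.4
tool_pos: [0.5356, -0.0339, 0.0912]
tcp_rot: [-0.0, 0.036, 0.999, -0.0]
contact_force: [-0.2, 0.1, -1.0]
gripper_width: 0.452
```

Emit:
{"op": "drive_tool", "data": {
  "rows": [
    [[30,0,0,-0.5,0],[30,0,0,-0.5,0],[30,0,0,-0.5,0],[30,0,0,0,0]]
  ]
}}

```text
clock: 35.9
tool_pos: [0.5356, -0.0337, 0.0897]
tcp_rot: [-0.0, 0.036, 0.999, 0.0]
contact_force: [0.9, 1.7, -1.6]
gripper_width: 0.452
```

Emit:
{"op": "drive_tool", "data": {
  "rows": [
    [[30,0,0,-0.5,0],[30,0,0,-0.5,0],[30,0,0,0,0]]
  ]
}}

```text
clock: 36.28
tool_pos: [0.5356, -0.0338, 0.0887]
tcp_rot: [-0.0, 0.036, 0.999, 0.0]
contact_force: [0.3, 2.1, -0.0]
gripper_width: 0.456
```

Emit:
{"op": "drive_tool", "data": {
  "rows": [
    [[30,0,0,-0.5,0],[30,0,0,-0.5,0],[30,0,0,0,0]]
  ]
}}

```text
clock: 36.65
tool_pos: [0.5356, -0.0338, 0.0878]
tcp_rot: [0.0, 0.036, 0.999, 0.0]
contact_force: [0.4, 4.0, 0.5]
gripper_width: 0.452
```

Run:
```python
from fit import *
s=get_state();print(s['tool_pos'],s['contact_force'],s['wrist_torque'])
```

```text
[ 0.53561874 -0.0337996   0.0877529 ] [0.4134011  4.04947003 0.47071711] [ 0.7019076  -0.01506188 -0.03616349]
```

Emit:
{"op": "drive_tool", "data": {
  "rows": [
    [[30,0,0.6,0,0],[30,0,0.6,0,0],[30,0,0,0,0]]
  ]
}}

```text
clock: 37.02
tool_pos: [0.5356, -0.0332, 0.0878]
tcp_rot: [-0.0, 0.036, 0.999, -0.0]
contact_force: [0.8, -2.6, -1.4]
gripper_width: 0.448
```

Run:
```python
from fit import *
s=get_state();print(s['tool_pos'],s['contact_force'],s['wrist_torque'])
im=save("scene","scene17.png");
S=cv2.imread('pics/scene17.png')
cv2.imwrite('pics/c17.png',np.clip(cv2.resize(S[160:250,260:360],(720,648),interpolation=cv2.INTER_CUBIC)[:600].astype(float)*1.8,0,255).astype(np.uint8))
```

```text
[ 0.53555368 -0.03317134  0.08777584] [ 0.83476798 -2.58930266 -1.41406109] [-0.43503154 -0.0714209  -0.00893483]
```

View pics/c17.png

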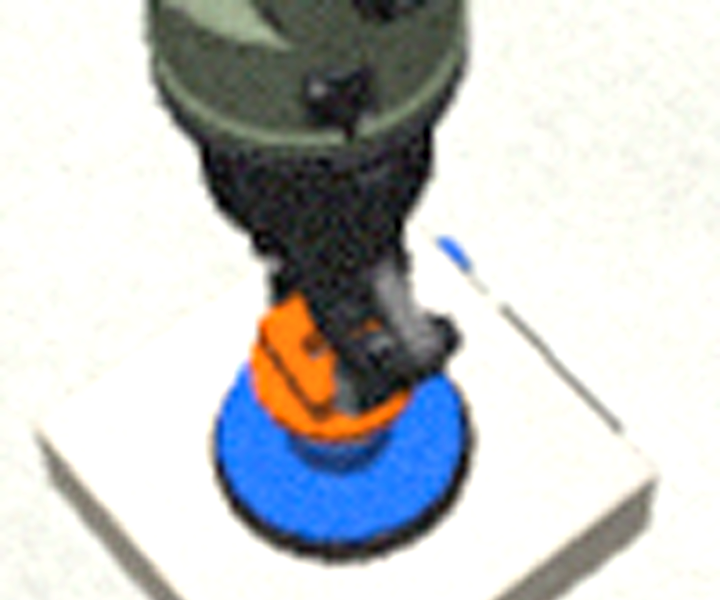

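Emit:
{"op": "drive_tool", "data": {
  "rows": [
    [[30,0,-0.6,0,-0.03],[30,0,0,0,-0.03],[30,0,0,0,0]]
  ]
}}

```text
clock: 37.45
tool_pos: [0.5356, -0.0332, 0.0878]
tcp_rot: [-0.0, 0.066, 0.998, -0.0]
contact_force: [-0.0, -0.2, -1.7]
gripper_width: 0.453
```

Run:
```python
from fit import *
s=get_state();print(s['tool_pos'],s['contact_force'],s['wrist_torque'])
q=s['tcp_rot'];print(np.arctan2(q[2]**2-q[1]**2,2*q[1]*q[2])-np.pi/2)
```

```text
[ 0.53558037 -0.03315276  0.08776874] [-0.04957116 -0.17841751 -1.70033969] [ 0.03048074 -0.00942401  0.04070129]
-0.13239781415110952
```

Emit:
{"op": "drive_tool", "data": {
  "rows": [
    [[30,0,0,-0.7,-0.03],[30,0,0,-0.7,-0.02],[30,0,0,-0.6,0],[30,0,0,0,0]]
  ]
}}

```text
clock: 37.95
tool_pos: [0.5356, -0.0333, 0.0857]
tcp_rot: [-0.0, 0.091, 0.996, -0.0]
contact_force: [1.2, 1.0, -1.5]
gripper_width: 0.455
```

Run:
```python
from fit import *
s=get_state();print(s['tool_pos'],s['contact_force'],s['wrist_torque'])
q=s['tcp_rot'];print(np.arctan2(q[2]**2-q[1]**2,2*q[1]*q[2])-np.pi/2)
```

```text
[ 0.53558403 -0.03329475  0.08571641] [ 1.20110648  0.96052611 -1.48463326] [0.04435162 0.03437709 0.01466315]
-0.1815309334915225
```

Emit:
{"op": "drive_tool", "data": {
  "rows": [
    [[30,0,0,-1,-0.02],[30,0,0,-1,0],[30,0,0,-0.7,0],[30,0,0,0,0]]
  ]
}}

```text
clock: 38.45
tool_pos: [0.5356, -0.0333, 0.083]
tcp_rot: [-0.0, 0.101, 0.995, -0.0]
contact_force: [0.3, 0.6, -0.6]
gripper_width: 0.452
```

Emit:
{"op": "drive_tool", "data": {
  "rows": [
    [[30,0,0,-0.7,0],[30,0,0,-0.5,0],[30,0,0,0,0]]
  ]
}}

```text
clock: 38.83
tool_pos: [0.5356, -0.0334, 0.0819]
tcp_rot: [0.0, 0.101, 0.995, -0.0]
contact_force: [-0.4, -0.6, 0.8]
gripper_width: 0.454
```

Emit:
{"op": "drive_tool", "data": {
  "rows": [
    [[30,0,0,-0.5,0],[30,0,0,0,0]]
  ]
}}

```text
clock: 39.08
tool_pos: [0.5356, -0.0333, 0.0814]
tcp_rot: [0.0, 0.101, 0.995, -0.0]
contact_force: [-0.2, 0.4, 2.5]
gripper_width: 0.453
```

Seated on the spacer at the expected height, pressing about 4 N. Release and lift.

Emit:
{"op": "drive_tool", "data": {
  "rows": [
    [[55,0,0,0,0],[75,0,0,0,0],[75,0,0,0,0],[75,0,0,15,0],[75,0,0,45,0],[75,0,0,50,0],[75,0,0,40,0],[75,-30,0,30,0],[75,-40,0,0,0],[75,-40,0,0,0],[75,0,0,0,0]]
  ]
}}

```text
clock: 40.45
tool_pos: [0.4239, -0.0335, 0.2628]
tcp_rot: [0.0, 0.101, 0.995, -0.0]
contact_force: [0.5, -0.3, 0.7]
gripper_width: 0.877
```

Run:
```python
from fit import *
s=get_state();print(s['tool_pos'],s['contact_force'],s['clock'])
im=save("scene","scene18.png");c=get_calibration("scene")
for q in("cap","cap_slot","spacer","carrier"):
    for r in place_of(q,"scene")[:3]: print(q,r["conf"],w(c,r["position"]))
hsv=cv2.cvtColor(im,cv2.COLOR_RGB2HSV); H,S,V=[hsv[...,i].astype(int) for i in range(3)]
org=(H<20)&(S>150); u,v=proj(c,[.535,-.033,.11]); m=comp(org,u,v,25)
for z in(.106,.115): print(z,fit(c,m,.535,-.033,[(.03,z,z+.008),(.02,z,z+.026)]))
S=cv2.imread('pics/scene18.png')
cv2.imwrite('pics/c18.png',np.clip(cv2.resize(S[160:250,260:360],(660,594),interpolation=cv2.INTER_CUBIC).astype(float)*1.8,0,255).astype(np.uint8))
```

```text
[ 0.42386343 -0.03348088  0.26281598] [ 0.47828296 -0.28144538  0.73040311] 40.45
cap 0.74 [ 0.5374563  -0.03604299  0.1084697 ]
cap_slot 0.7 [ 0.53801879 -0.03414016  0.13352789]
spacer 0.67 [0.49214861 0.18157394 0.00197268]
spacer 0.54 [ 0.39115857  0.22416821 -0.00097183]
carrier 0.84 [ 0.53369374 -0.03427712  0.06086156]
0.106 (np.float64(0.5338651073907742), np.float64(-0.03421585490266049), 407.25, 393.0)
0.115 (np.float64(0.5364688657935199), np.float64(-0.03001135747467126), 415.85, 393.0)
```

View pics/c18.png

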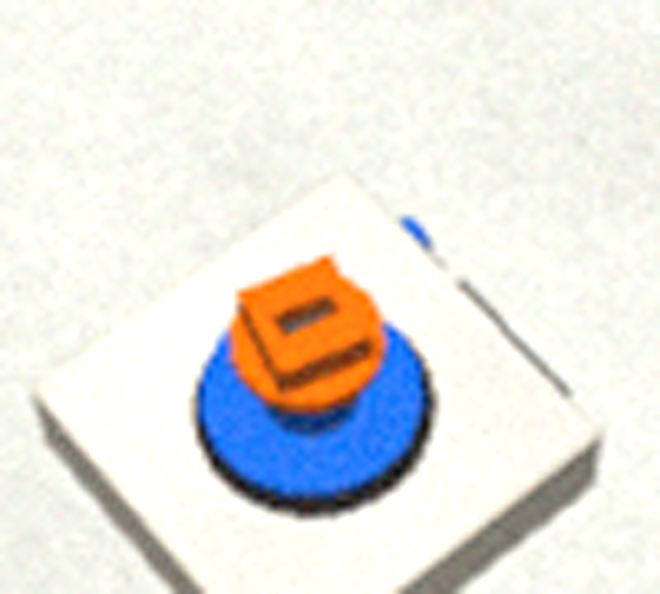

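```bash
python3 -c "
from plant import *
print(job_done(),get_state()['clock'])"
```

```text
the job is handed in; nothing more can be done
the job is handed in; nothing more can be done
```

The stack is rebuilt and handed in at about 41 s of the 72 s: carrier, then spacer (the ring farthest to the left), then cap. No verdict was reported.

**How the cap went on:** the slot slipped loosely onto the key at about -0.07 rad, near where I had judged the key to be from the pictures. It never rested on top of the key. I turned it on to about -0.2 rad until the side force fell away, then lowered it onto the spacer with about 4 N. The largest push I read on the stack was about 6 N, against the limit of 25 N.

**Last checks:**
- **Cap:** the final picture shows it flat over the spacer and carrier. The arm set it down 9 mm lower than where it would rest on the key, and the image fit puts it about 2 mm from the axis. The networks put its height at 107.5 to 108.5 mm, against the 106 mm nominal and the 109 mm upper limit.
- **Carrier:** it fitted within 1 mm of the axis just after placing, and the network put it at 61 mm at the end.
- **Arm:** it stands clear of everything.

**What disagreed or was not checked:**
- **Fingertips:** they were about 37 mm farther back than the stated tool point. My first two tries at the carrier closed on air and a third only caught the top of the hub. I then went by contact.
- **Scene and top cameras:** they differed by 1 to 3 mm in y, so I averaged them.
- **Spacer:** in the last picture the cap mostly hides it, so it was only checked before the cap went on. The network's estimate then was about 84 mm high (86 nominal, limits 83 to 89) and a few mm off the axis, which is within its error.

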